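Lay the tea tray

TASK

Lay the bamboo tray for tea: stand the two white espresso cups with handles each in the middle of a saucer of its own, the sugar pot with the ball knob in the middle of the hexagonal cork mat, and the two-eared steel tea strainer in the middle of the square tile. Everything ends upright and is set down, not dropped, and the sugar pot is full, so keep it upright on the way. The egg cup and the flat-lidded salt pot do not belong on the tray: leave them standing where they are.

Things in the scene. Friction and masses are not known exactly. Their poses are not given: they have to be found in the camera images.
- cup_a: White espresso cup, one loop handle, open top. 58 mm across from 22 mm up to the rim, 40 mm at the foot, 56 mm high, wall 3 mm, 0.1 kg. Origin: centre of the underside; z up. The handle points along its own +y and reaches 50 mm from the axis: grip the outside across x, 40 mm up. Starts upright on the table, any yaw.
- cup_b: The other cup, just like it. White espresso cup, one loop handle, open top. 58 mm across from 22 mm up to the rim, 40 mm at the foot, 56 mm high, wall 3 mm, 0.1 kg. Origin: centre of the underside; z up. The handle points along its own +y and reaches 50 mm from the axis: grip the outside across x, 40 mm up. Starts upright on the table, any yaw.
- strainer: Steel tea strainer: straight round basket 54 mm across (57 at the lip), 40 mm high, open top, dark dots on its floor; two flat ears at the top along its own +x and -x reach 48 mm from the axis (18 mm wide, 3 thick). 0.07 kg. Origin: centre of the underside; z up. Grip the basket across its y, 27 mm up. Starts upright on the table, any yaw.
- sugar_pot: White round sugar pot with a domed lid and a ball knob on top; the lid is fast. Diameter 56 mm, straight-sided to 45 mm, 72 mm high over the knob, no handle, about 0.18 kg. Origin: centre of the underside; z up. Grip it at any yaw, about 32 mm up. Starts upright on the table.
- saucer_a: Round white saucer, 92 mm across; floor flat over 68 mm and 6 mm above the underside, rim top 10 mm. Origin: centre of the underside, 5 mm above the table; z up. The saucers are alike; either cup may go on either. Fixed on the bamboo tray, which is fixed too (270 x 270 mm, rim top 16 mm above the table); the four places stand in a square about 125 mm apart.
- saucer_b: Round white saucer, 92 mm across; floor flat over 68 mm and 6 mm above the underside, rim top 10 mm. Origin: centre of the underside, 5 mm above the table; z up. The saucers are alike; either cup may go on either. Fixed on the bamboo tray, which is fixed too (270 x 270 mm, rim top 16 mm above the table); the four places stand in a square about 125 mm apart.
- strainer_dish: Square white flat ceramic tile, 80 x 80 mm and 8 mm thick, without a rim: the strainer's place. Origin: centre of the underside, 5 mm above the table; z up; its sides run along its x and y. Fixed on the bamboo tray, which is fixed too (270 x 270 mm, rim top 16 mm above the table); the four places stand in a square about 125 mm apart.
- sugar_mat: Hexagonal cork mat, 90 mm across the corners and 6 mm thick, flat: the sugar pot's place. Origin: centre of the underside, 5 mm above the table; z up. Fixed on the bamboo tray, which is fixed too (270 x 270 mm, rim top 16 mm above the table); the four places stand in a square about 125 mm apart.
- egg_cup: Look-alike, to be left alone: white egg cup on a narrow stem, no handle, 51 mm across the rim, 62 mm high, foot 42 mm across. Origin: centre of the underside; z up. Stands loose among the others.
- salt_pot: Look-alike, to be left alone: white round salt pot, 56 mm in diameter like the sugar pot but only 43 mm high, with a flat lid and no knob. Origin: centre of the underside; z up. Stands loose among the others.
There are look-alikes about, which are no part of the job. Leave any turquoise look-alike of the strainer alone.

How it is judged:
By the outcome, as a careful person would: the job done as asked, in the order asked, and still so for the second after the job is handed in, with the robot touching nothing.
It also fails if it takes over 106 s, if anything falls off the work surface, if the arm or the gripper's body presses on something with over 40 N, if the wrist force passes 120 N, or if a joint passes its speed limit or range.

ROBOT

A 7-joint arm with a two-finger parallel gripper is mounted at the origin on the work surface. World frame = base frame: x ahead of the robot, y to its left, z up, the work surface at z = 0. Lengths are in m, angles in degrees, forces in N, time in s.
With the tool pointing down it reaches from about 0.425 to 1.025 m from the base axis. Payload 3.6 kg.
Tool frame: the origin (TCP) lies between the finger pads; the fingertips stand 14 mm ahead of it and the grasp point (between the pads) lies 5 mm behind it; z points along the fingers, y is the direction in which the jaws open and shut (so a half turn about z gives the same grasp; the last joint's range is limited). The gripper opens to 85 mm and grips with 20 to 120 N. Pads are 22 mm wide; open, the fingers measure 114 mm over their backs; the gripper's body (76 mm by 85 mm) begins 54 mm behind the grasp point. The pads swing forward as they close: fully open they stand 13 mm farther back than shut.
Start: joints at [61.335, 33.873, 2.773, 92.16, -1.908, 54.013, -1.931], TCP at [0.287, -0.666, 0.245] pointing down, gripper open.
Joint ranges: [-153.93, 153.93], [-27.13, 128.08], [-72.61, 78.16], [10.71, 143.7], [-87.88, 267.88], [4.46, 118.87], [-176.78, 176.78]. Speed limits (degrees/s): [147.25, 147.25, 180, 180, 180, 180, 180].

INTERFACE

Orientations are given as a 3x3 rotation matrix whose columns are the frame's x, y, z axes.
In Python, from bench import r, viewer, finder gives the robot as it stands.
- The arm moves only by the tool jog_arm, never from a script. Its argument "motion" is a list of rows, each a list of 2 entries, a list of its own where there are three numbers: the shift along the tool's x, y, z each as a share of 0.03 m, from -1 to 1, then the turn about the tool's z as a share of 10 degrees, from -1 to 1. In form: [[[x, y, z], spin], ...]. A call has 1 to 20 rows; each row shifts and turns the commanded pose from where the row before left it, along the tool's axes as they then stand; what a row does not reach is not made up. A row lasts 1/8 s, in which the tool goes at most 62.5 mm and 10.7 degrees, less where a joint would pass 70% of its speed; a pose out of reach is approached as far as the arm can. A call with a number of a shift or a turn outside -1 to 1 is refused whole. A call with a gripper value outside its range is refused whole. "fingers" is the closure, from -1 (fully open) to 1 (shut), set as the call begins (left out, the last holds). The fingers move at their own pace and stop on an object; the grip force is fixed at half the most. Time passes only in rows, so rows that do not move let the fingers close. It gives the time, the measured TCP pose, the force and the opening at its end, in the units of the state.
- r.state(): the state, without advancing time (a new reading comes with each control period).
- viewer.camera(name): name is "side" or "top"; returns a dict with "frame" (480x640x3 uint8, red, green, blue), "depth" (480x640 float32, m along the optical axis (not along the pixel's ray), 0 where there is no reading), "K" (3x3 intrinsics, pixels), "dist" ([k1, k2, p1, p2, k3] as OpenCV has them; the pictures are not rectified), "world_from_camera" (4x4, takes a point from camera to world coordinates). Camera axes: x right, y down, z forward; pixel columns grow to the right and rows downward; lengths in m; the calibration is good to about 2 mm. A picture is of the moment at which its call begins.
- r.hand_in(): hands the job in, once; it reports no verdict.
Trained networks look in a picture, given as the dict that the camera call returned (one of the last four; its "shot" number tells which), for a name from the list of things; names that differ only in an ending like _2 or _b are one class to them, and where a whole thing is asked for, a point or a joint stands for the part that bears it (a point fixed in the world has none). Each returns a list of dicts, best first, with "conf" (0 to 1); they miss things now and then, are a little off and sometimes report something else, mostly with a low value. They report only what shows in the picture. A call takes as long as a camera call. They do not tell look-alikes from the thing itself.
- finder.masks_of(target, picture): "mask" (480x640 bool, what is visible of it) and "at" ([column, row] in pixels, amid what is visible of it).
- finder.landmark_of(target, picture): "at" ([column, row] in pixels: a listed point, or the origin of a listed thing).
The state is a dict: "time_s": time; "joints": joint angles; "joint_velocities": joint speeds; "joint_torque": joint torques, N m; "eef_pos": TCP position; "tcp_rot": TCP orientation; "ft_force": force on the tool from outside, world axes, zero at the start; "wrist_torque": the same for the moment, N m; "finger_gap": finger opening in m.
Only numpy, scipy, OpenCV 4.12 (cv2) and the standard library are available. Lean on these libraries where they do the work, as an engineer would, in place of code of your own. Each camera call takes 0.05 s, during which the arm holds its last target. There are 200 camera calls.

## Working session

There is one attempt and no reset: what is moved stays moved. The work goes in short steps, Python scripts to look and compute and a tool call to move; the robot and the scene stay as the last step left them, time stands still between calls to the robot, and variables do not carry over. Pictures are saved under pics/ and viewed, about 12 in all and at most 16, crops included, and the job is handed in when it is done.

Besides the shell and the picture viewer there is one more tool, called after "Emit:" as a command line: name --argument value ..., lists and objects as JSON in quotes. jog_arm: Moves the arm, as the interface text tells. Its arguments: {"type":"object","properties":{"motion":{"type":"array","items":{"type":"array"}},"fingers":{"type":"number"}},"required":["motion"]}

```bash
ls; mkdir -p pics; cat > h.py <<'E'
import numpy as np, cv2
from bench import r, viewer, finder
def world(c,uv,z=None,depth=None):
    """pixel -> world, on plane z or at given depth"""
    n=cv2.undistortPoints(np.array([[uv]],float),np.array(c["K"]),np.array(c["dist"]))[0,0]
    T=np.array(c["world_from_camera"]); d=T[:3,:3]@np.array([n[0],n[1],1]); o=T[:3,3]
    s=(z-o[2])/d[2] if depth is None else depth
    return o+s*d
def cloud(c):
    v,u=np.mgrid[0:480,0:640]
    n=cv2.undistortPoints(np.stack([u,v],-1).reshape(-1,1,2).astype(float),np.array(c["K"]),np.array(c["dist"])).reshape(480,640,2)
    T=np.array(c["world_from_camera"]); d=c["depth"][...,None]
    return np.concatenate([n,np.ones((480,640,1))],-1)*d@T[:3,:3].T+T[:3,3]
def save(c,name): cv2.imwrite("pics/"+name+".png",np.array(c["frame"])[...,::-1])
E
python3 - <<'E'
from h import *
s=r.state(); print(s["time_s"],s["eef_pos"],np.round(s["tcp_rot"],3).tolist(),s["finger_gap"])
for n in ("top","side"):
    c=viewer.camera(n); save(c,n+"0"); P=cloud(c)
    print(n,np.round(c["world_from_camera"],3).tolist(),c["K"][0][0])
    for t in "cup_a strainer sugar_pot saucer_a strainer_dish sugar_mat egg_cup salt_pot".split():
        for m in finder.masks_of(t,c)[:4]:
            q=P[m["mask"]&(c["depth"]>0)]
            if len(q): print(t,round(m["conf"],2),np.round(m["at"]),"med",np.round(np.median(q,0),3),"zmax",np.round(np.percentile(q[:,2],98),3),len(q))
E
```

```text
pics
0.0 [ 0.28655462 -0.66507904  0.24412629] [[0.918, 0.396, -0.001], [0.396, -0.918, 0.002], [-0.0, -0.002, -1.0]] 0.08548478931194753
top [[-0.012, -0.989, 0.149, 0.27], [-1.0, 0.012, -0.001, -0.003], [-0.001, -0.149, -0.989, 1.32], [0.0, 0.0, 0.0, 1.0]] 591.9521750167728
cup_a 0.61 [427. 187.] med [ 0.582 -0.255  0.025] zmax 0.059 635
cup_a 0.56 [196. 202.] med [0.554 0.276 0.025] zmax 0.058 627
strainer 0.9 [379. 282.] med [ 0.364 -0.135  0.007] zmax 0.044 730
strainer 0.8 [434. 322.] med [ 0.269 -0.255  0.009] zmax 0.044 689
strainer 0.78 [440. 263.] med [ 0.404 -0.269  0.011] zmax 0.045 753
sugar_pot 0.81 [490. 226.] med [ 0.48  -0.383  0.051] zmax 0.071 600
saucer_a 0.9 [355. 158.] med [ 0.648 -0.081  0.012] zmax 0.018 1128
saucer_a 0.7 [296. 215.] med [0.518 0.04  0.012] zmax 0.018 1231
strainer_dish 0.84 [354. 211.] med [ 0.518 -0.086  0.013] zmax 0.019 1233
sugar_mat 0.82 [301. 162.] med [0.64  0.044 0.011] zmax 0.017 918
egg_cup 0.6 [195. 268.] med [0.398 0.266 0.034] zmax 0.066 467
salt_pot 0.86 [147. 228.] med [0.482 0.375 0.042] zmax 0.048 583
side [[-0.991, -0.088, 0
[... 287 characters left out ...]
267  0.029] zmax 0.043 509
strainer 0.85 [405. 187.] med [ 0.267 -0.256  0.028] zmax 0.043 540
strainer 0.62 [362. 220.] med [ 0.363 -0.137  0.024] zmax 0.043 662
sugar_pot 0.85 [329. 149.] med [ 0.483 -0.375  0.042] zmax 0.068 427
saucer_a 0.81 [288. 271.] med [0.519 0.035 0.012] zmax 0.017 944
saucer_a 0.65 [248. 227.] med [ 0.648 -0.086  0.012] zmax 0.017 777
strainer_dish 0.6 [300. 232.] med [ 0.518 -0.085  0.014] zmax 0.017 814
sugar_mat 0.66 [232. 268.] med [0.64  0.045 0.012] zmax 0.015 844
egg_cup 0.91 [333. 355.] med [0.398 0.255 0.039] zmax 0.064 886
salt_pot 0.87 [275. 416.] med [0.483 0.385 0.042] zmax 0.045 1055
salt_pot 0.47 [285. 174.] med [ 0.577 -0.239  0.041] zmax 0.058 515
```

```bash
python3 - <<'E'
import cv2
a=cv2.imread("pics/top0.png")[120:370,110:530]
cv2.imwrite("pics/top0c.png",cv2.resize(a,(800,476),interpolation=cv2.INTER_CUBIC))
E
```

```text
(no output)
```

View pics/top0c.png

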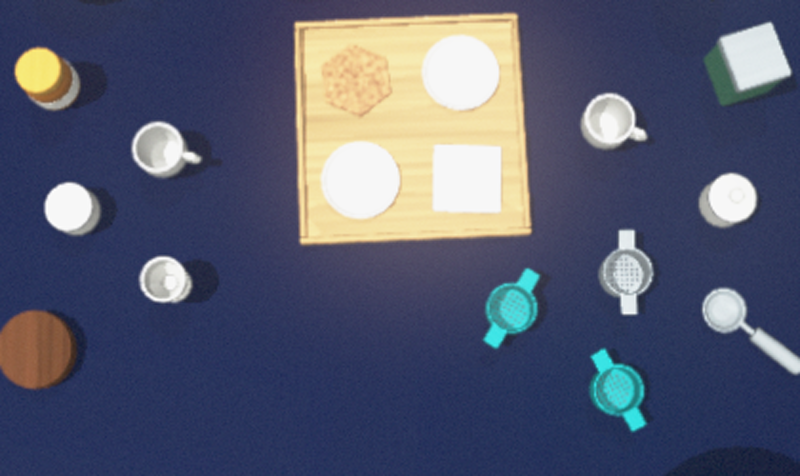

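View pics/side0.png

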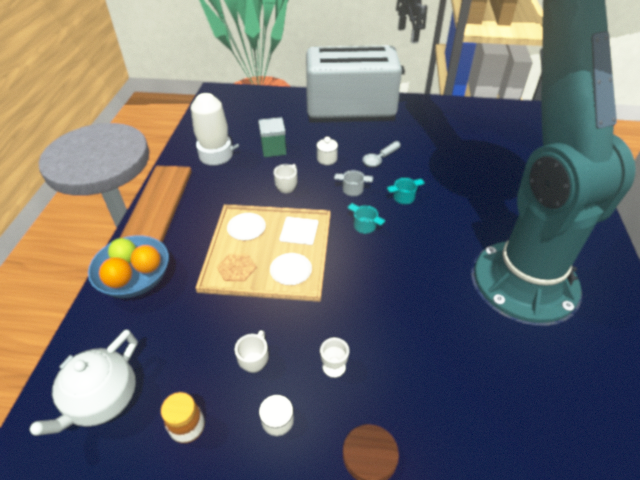

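The top view (crop, scale 1.9) shows both cups at crop (160,150) and (610,120), the knobbed sugar pot at (728,200) and the steel strainer at (627,272) between two turquoise ones. The saucers are at (360,180) and (460,72), the tile at (466,178) and the cork mat at (355,80). The side view agrees. Next I'll fit the centres and yaws.

```bash
cat > fit.py <<'E'
from h import *
from scipy.optimize import least_squares
def circ(q,R,c0):
    f=least_squares(lambda p:np.hypot(*(q-p).T)-R,c0,loss="soft_l1",f_scale=.0015)
    return f.x,np.sqrt(np.median(f.fun**2))
def near(P,c,rad,z0,z1):
    q=P.reshape(-1,3); return q[(np.hypot(*(q[:,:2]-c).T)<rad)&(q[:,2]>z0)&(q[:,2]<z1)]
E
python3 - <<'E'
from fit import *
for n in ("top","side"):
    c=viewer.camera(n); P=cloud(c); P[c["depth"]<=0]=9
    print(n)
    for nm,c0,R,z0,z1 in (("cupR",(.582,-.25),.0275,.05,.062),("cupL",(.556,.272),.0275,.05,.062),("strainer",(.405,-.27),.0275,.033,.05)):
        q=near(P,c0,.06,z0,z1)[:,:2]
        x,e=circ(q,R,c0)
        w=near(P,x,.058,.010,.062)[:,:2]-x; w=w[np.hypot(*w.T)>.034]
        k=2 if nm=="strainer" else 1
        a=np.arctan2(w[:,1],w[:,0]); yaw=np.degrees(np.angle(np.exp(1j*k*a).mean()))/k
        print(nm,np.round(x,4),"res",round(e,4),len(q),"yaw",round(yaw,1),len(w))
    q=near(P,(.482,-.38),.05,.01,.1); kn=q[q[:,2]>.062]; print("sugar knob",kn.mean(0).round(4),len(kn))
    w=q[(q[:,2]<.05)][:,:2]; print(" side fit",circ(w,.028,(.482,-.38)) if n=="side" else "", "midrange",((q.max(0)+q.min(0))/2).round(4))
    for t in ("saucer_a","strainer_dish","sugar_mat"):
        for m in finder.masks_of(t,c)[:2]:
            if m["conf"]<.5: continue
            ct=max(cv2.findContours(m["mask"].astype(np.uint8),0,1)[0],key=len)[:,0]
            z={"saucer_a":.014,"strainer_dish":.013,"sugar_mat":.011}[t]
            p=np.array([world(c,u,z)[:2] for u in ct])
            (cx,cy),(w,h),a=cv2.minAreaRect((p*1e4).astype(np.float32))
            mm=cv2.moments(ct); cen=world(c,(mm["m10"]/mm["m00"],mm["m01"]/mm["m00"]),z)[:2]
            print(t,"rect",round(cx/1e4,4),round(cy/1e4,4),round(w/10),round(h/10),round(a,1),"centroid",cen.round(4))
    for t in ("cup_a","strainer","sugar_pot","saucer_a","strainer_dish","sugar_mat"):
        print(t,[ (round(l["conf"],2),world(c,l["at"],.005 if t in("saucer_a","strainer_dish","sugar_mat") else 0)[:2].round(4).tolist()) for l in finder.landmark_of(t,c)[:3]])
E
```

```text
top
cupR [ 0.5776 -0.2497] res 0.001 146 yaw -114.3 34
cupL [0.5502 0.2726] res 0.0014 150 yaw -103.7 26
strainer [ 0.4015 -0.2654] res 0.0027 273 yaw -0.1 111
sugar knob [ 0.4857 -0.3891  0.0682] 48
 side fit  midrange [ 0.4847 -0.3898  0.0428]
saucer_a rect 0.5185 0.0395 91 91 26.0 centroid [0.5181 0.0404]
saucer_a rect 0.6453 -0.0814 90 88 43.3 centroid [ 0.6458 -0.08  ]
strainer_dish rect 0.5183 -0.0858 81 79 88.5 centroid [ 0.5184 -0.0851]
sugar_mat rect 0.553 0.2764 75 55 44.8 centroid [0.5564 0.2774]
sugar_mat rect 0.6402 0.0443 78 87 40.4 centroid [0.64   0.0446]
cup_a [(0.97, [0.5464, 0.2714])]
strainer [(0.87, [0.407, -0.2696]), (0.6, [0.3566, -0.1314]), (0.56, [0.2728, -0.2551])]
sugar_pot [(0.85, [0.4872, -0.3945])]
saucer_a [(0.8, [0.6402, -0.089]), (0.7, [0.5177, 0.0482]), (0.6, [0.4032, -0.2637])]
strainer_dish [(0.94, [0.5224, -0.0794])]
sugar_mat [(0.7, [0.6396, 0.0495])]
side
cupR [ 0.5785 -0.2518] res 0.0012 144 yaw -114.0 9
cupL [0.5511 0.2716] res 0.0008 239 yaw -105.3 32
strainer [ 0.4023 -0.2683] res 0.0024 211 yaw 0.4 60
sugar knob [ 0.4847 -0.3881  0.0672] 25
 side fit (array([ 0.48535475, -0.39450561]), np.float64(0.001060272537983133)) midrange [ 0.4857 -0.3906  0.0405]
saucer_a rect 0.5184 0.0359 87 89 63.4 centroid [0.5181 0.037 ]
saucer_a rect 0.6481 -0.0845 88 92 11.7 centroid [ 0.6477 -0.084 ]
strainer_dish rect 0.5183 -0.0861 84 81 86.9 centroid [ 0.5182 -0.085 ]
sugar_mat rect 0.6413 0.0447 87 83 6.9 centroid [0.6407 0.0448]
cup_a [(0.9, [0.5574, 0.2709]), (0.53, [0.4891, 0.3744])]
strainer [(0.85, [0.2694, -0.2578]), (0.82, [0.3651, -0.1404]), (0.59, [0.4099, -0.2707])]
sugar_pot [(0.84, [0.4907, -0.3983])]
saucer_a [(0.89, [0.6443, -0.0796]), (0.59, [0.5103, 0.0424])]
strainer_dish [(0.66, [0.5166, -0.0914])]
sugar_mat [(0.75, [0.6415, 0.0466])]
```

Emit:
jog_arm --motion '[[[0,0,0],-0.85],[[0,0,0],-0.85],[[0,0,0],-0.85],[[0,0,0],-0.85],[[0,0,0],-0.87],[[0.95,0.19,0],0],[[0.95,0.19,0],0],[[0.95,0.19,0],0],[[0.95,0.19,0],0],[[0.95,0.19,0],0],[[0.95,0.19,0],0],[[0.95,0.19,0],0],[[0.95,0.19,0],0],[[0.95,0.19,0],0],[[0.95,0.19,0],0],[[0.95,0.19,0],0],[[0.95,0.19,0],0],[[0.95,0.19,0],0],[[0.95,0.19,0],0],[[0.95,0.19,0],0]]' --fingers -1

```text
time_s: 4.4
eef_pos: [0.5393, -0.3094, 0.2455]
tcp_rot: [[0.407, 0.914, 0.0], [0.914, -0.407, -0.0], [-0.0, 0.0, -1.0]]
ft_force: [1.1, -0.7, -0.4]
finger_gap: 0.0852
```

```bash
cat > go.py <<'E'
"""go.py x y z yaw : remaining shift in tool units; if spin is to be done first, shift is for after the spin"""
import sys; from h import *
x,y,z,yaw=map(float,sys.argv[1:5]); s=r.state(); R=np.array(s["tcp_rot"]); p=np.array(s["eef_pos"])
cur=np.degrees(np.arctan2(R[1,0],R[0,0])); d=(yaw-cur+90)%180-90
f=lambda a:np.array([[np.cos(a),np.sin(a),0],[np.sin(a),-np.cos(a),0],[0,0,-1]])
D=np.array([x,y,z])-p
print("t",round(s["time_s"],2),"pos",p.round(4),"yaw",cur.round(1),"tilt",R[:2,2].round(3),"j7",np.round(s["joints"][6]),"F",np.round(s["ft_force"],1),"gap",round(s["finger_gap"],4))
print("spin units",round(-d/10,3),"| shift after spin",(f(np.radians(cur+d)).T@D/.03).round(3),"| shift before spin",(R.T@D/.03).round(3))
E
python3 go.py .578 -.251 .12 66
```

```text
t 4.4 pos [ 0.5393 -0.3094  0.2455] yaw 66.0 tilt [ 0. -0.] j7 -5.0 F [ 1.1 -0.7 -0.4] gap 0.0852
spin units -0.0 | shift after spin [2.302 0.386 4.182] | shift before spin [2.302 0.384 4.182]
```

Emit:
jog_arm --motion '[[[0.77,0.13,0],0],[[0.77,0.13,0],0],[[0.76,0.13,0],0],[[0,0,1],0],[[0,0,1],0],[[0,0,1],0],[[0,0,1],0],[[0,0,1],0],[[0,0,0.8],0],[[0,0,0.6],0],[[0,0,0.4],0],[[0,0,0.22],0],[[0,0,0],0]]'

```text
time_s: 6.02
eef_pos: [0.5776, -0.2518, 0.0347]
tcp_rot: [[0.407, 0.914, -0.0], [0.914, -0.407, -0.0], [-0.0, 0.0, -1.0]]
ft_force: [0.2, -0.1, -0.0]
finger_gap: 0.0853
```

Emit:
jog_arm --motion '[[[0,0,0],0],[[0,0,0],0],[[0,0,0],0],[[0,0,0],0],[[0,0,0],0],[[0,0,0],0],[[0,0,0],0],[[0,0,0],0]]' --fingers 1

```text
time_s: 7.02
eef_pos: [0.5784, -0.2521, 0.0357]
tcp_rot: [[0.407, 0.914, 0.002], [0.914, -0.407, -0.001], [0.0, 0.002, -1.0]]
ft_force: [0.6, 1.0, 6.2]
finger_gap: 0.0555
```

```bash
python3 go.py .6465 -.0825 .10 66; python3 -c "
from h import *
c=viewer.camera('side');cv2.imwrite('pics/g1.png',cv2.resize(c['frame'][80:280,180:440,::-1],(780,600),interpolation=2))"
```

```text
t 7.03 pos [ 0.5784 -0.2521  0.0357] yaw 66.0 tilt [ 0.002 -0.001] j7 -15.0 F [0.6 1.  6.2] gap 0.0555
spin units 0.0 | shift after spin [ 6.087 -0.225 -2.142] | shift before spin [ 6.088 -0.221 -2.142]
```

View pics/g1.png

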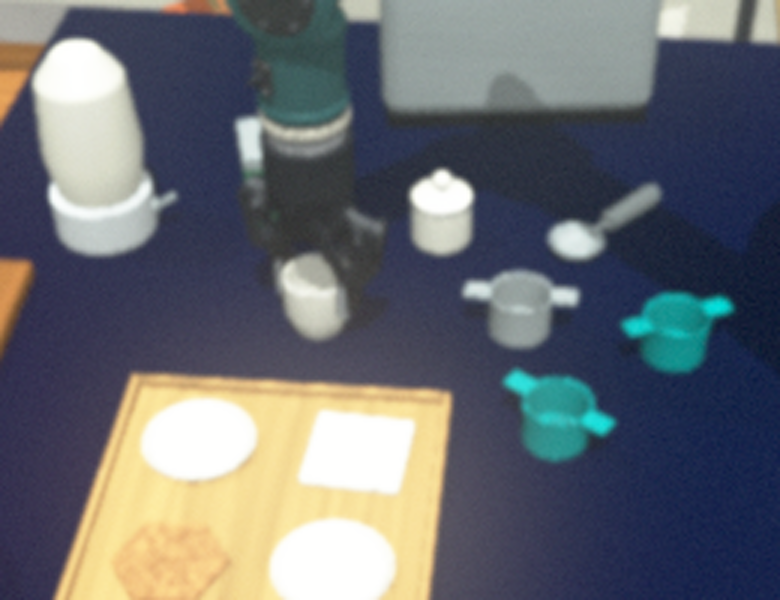

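Grasp taken, with the gripper around the cup at crop (315,300). Lifting and carrying it.

Emit:
jog_arm --motion '[[[0,0,-0.3],0],[[0,0,-0.7],0],[[0,0,-1],0],[[0.4,-0.03,0],0],[[0.8,-0.03,0],0],[[0.8,-0.03,0],0],[[0.8,-0.03,0],0],[[0.8,-0.03,0],0],[[0.8,-0.03,0],0],[[0.8,-0.03,0],0],[[0.6,-0.02,0],0],[[0.29,0,0],0],[[0,0,0],0]]'

```text
time_s: 8.7
eef_pos: [0.6455, -0.0815, 0.0945]
tcp_rot: [[0.406, 0.914, -0.0], [0.914, -0.406, 0.0], [-0.0, -0.0, -1.0]]
ft_force: [0.1, -0.9, -0.3]
finger_gap: 0.0557
```

```bash
python3 go.py .6465 -.0825 .047 66; python3 -c "
from fit import *
for n in ('side','top'):
  c=viewer.camera(n);P=cloud(c);P[c['depth']<=0]=9
  if n=='side': cv2.imwrite('pics/g2.png',cv2.resize(c['frame'][100:300,160:420,::-1],(780,600),interpolation=2))
  for m in finder.masks_of('cup_a',c)[:2]:
    q=P[m['mask']]; print(n,m['conf'],m['at'],np.percentile(q,[2,50,98],axis=0).round(4).tolist())
"
```

```text
t 8.7 pos [ 0.6455 -0.0815  0.0945] yaw 66.1 tilt [-0.  0.] j7 -29.0 F [ 0.1 -0.9 -0.3] gap 0.0557
spin units 0.006 | shift after spin [-0.017  0.044  1.584] | shift before spin [-0.017  0.044  1.584]
side 0.86 [238.1, 199.6] [[0.6252, -0.1102, 0.0637], [0.6521, -0.0629, 0.0953], [0.6724, -0.0526, 0.1169]]
side 0.6 [248.8, 354.2] [[0.5235, 0.2248, 0.0006], [0.5527, 0.26, 0.0345], [0.5779, 0.2996, 0.0581]]
top 0.62 [196.1, 201.4] [[0.5238, 0.2333, 0.0004], [0.5544, 0.2756, 0.0255], [0.5757, 0.2987, 0.0588]]
```

View pics/g2.png

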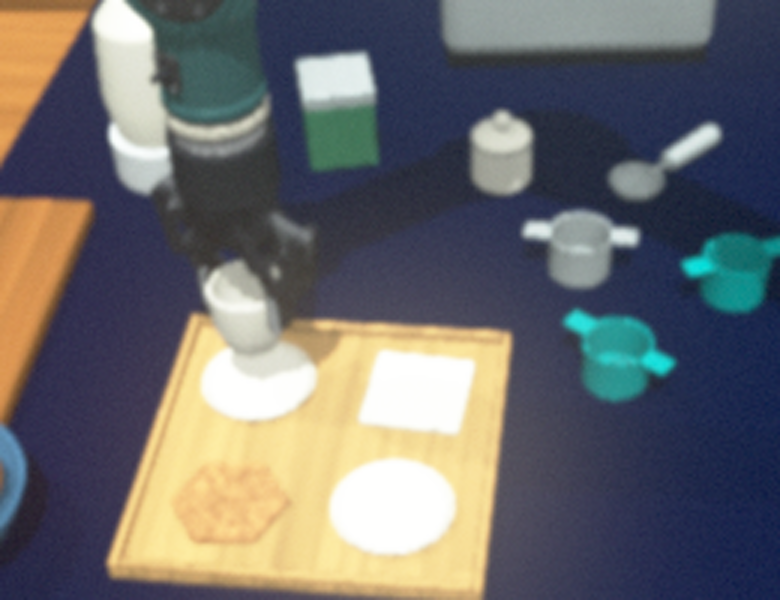

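The cup hangs upright over the far saucer, at crop (245,310). Lowering it gently.

Emit:
jog_arm --motion '[[[0,0.04,0.5],0],[[0,0,0.5],0],[[0,0,0.3],0],[[0,0,0.15],0],[[0,0,0.05],0],[[0,0,0.05],0],[[0,0,0],0]]'

```text
time_s: 9.78
eef_pos: [0.6468, -0.0825, 0.0485]
tcp_rot: [[0.407, 0.914, 0.001], [0.914, -0.407, -0.0], [0.0, 0.001, -1.0]]
ft_force: [-0.6, 0.7, -1.6]
finger_gap: 0.0556
```

Emit:
jog_arm --motion '[[[0,0,0.03],0],[[0,0,0.03],0],[[0,0,0],0]]'

```text
time_s: 10.15
eef_pos: [0.6468, -0.0825, 0.0467]
tcp_rot: [[0.407, 0.914, 0.0], [0.914, -0.407, -0.0], [0.0, 0.0, -1.0]]
ft_force: [-0.3, 0.4, 1.0]
finger_gap: 0.0557
```

Emit:
jog_arm --motion '[[[0,0,0.03],0],[[0,0,0],0]]'

```text
time_s: 10.4
eef_pos: [0.6468, -0.0826, 0.0467]
tcp_rot: [[0.407, 0.914, 0.0], [0.914, -0.407, -0.0], [-0.0, 0.0, -1.0]]
ft_force: [-2.2, 0.4, 7.3]
finger_gap: 0.0557
```

In contact with the saucer. Releasing.

Emit:
jog_arm --motion '[[[0,0,0],0],[[0,0,0],0],[[0,0,0],0],[[0,0,0],0],[[0,0,0],0],[[0,0,0],0],[[0,0,-0.4],0],[[0,0,-0.8],0],[[0,0,-1],0],[[0,0,-1],0],[[0,0,-0.5],0]]' --fingers -1

```text
time_s: 11.78
eef_pos: [0.6477, -0.0826, 0.1591]
tcp_rot: [[0.407, 0.914, 0.003], [0.914, -0.407, -0.0], [0.001, 0.003, -1.0]]
ft_force: [-0.5, -0.6, 0.2]
finger_gap: 0.0856
```

```bash
python3 go.py .5507 .272 .16 75.5;  python3 -c "
from fit import *
for n in ('side','top'):
  c=viewer.camera(n);P=cloud(c);P[c['depth']<=0]=9
  q=near(P,(.6465,-.0825),.05,.058,.075); print(n,len(q), circ(q[:,:2],.0275,(.6465,-.0825)) if len(q)>20 else '', q[:,2].max(initial=0))
"
```

```text
t 11.78 pos [ 0.6477 -0.0826  0.1591] yaw 66.0 tilt [ 0.003 -0.   ] j7 -28.0 F [-0.5 -0.6  0.2] gap 0.0856
spin units -0.95 | shift after spin [10.635 -6.089 -0.032] | shift before spin [ 9.484 -7.76  -0.046]
side 215 (array([ 0.64704452, -0.08234193]), np.float64(0.001048413621411351)) 0.07094075693587576
top 22 (array([ 0.64762654, -0.08112366]), np.float64(0.0013161455550712155)) 0.0696519908478459
```

Emit:
jog_arm --motion '[[[0,0,0],-0.95],[[0.4,-0.23,0],0],[[0.95,-0.544,0],0],[[0.95,-0.544,0],0],[[0.95,-0.544,0],0],[[0.95,-0.544,0],0],[[0.95,-0.544,0],0],[[0.95,-0.544,0],0],[[0.95,-0.544,0],0],[[0.95,-0.544,0],0],[[0.95,-0.544,0],0],[[0.95,-0.544,0],0],[[0.5,-0.286,0],0],[[0.235,-0.133,0],0],[[0,0,0],0]]'

```text
time_s: 13.75
eef_pos: [0.5495, 0.2717, 0.1562]
tcp_rot: [[0.251, 0.968, -0.0], [0.968, -0.251, -0.001], [-0.001, -0.0, -1.0]]
ft_force: [0.6, -0.4, -0.4]
finger_gap: 0.0849
```

```bash
python3 go.py .5507 .272 .035 75.5
```

```text
t 13.75 pos [0.5495 0.2717 0.1562] yaw 75.5 tilt [-0.    -0.001] j7 -54.0 F [ 0.6 -0.4 -0.4] gap 0.0849
spin units -0.003 | shift after spin [0.019 0.036 4.041] | shift before spin [0.022 0.037 4.041]
```

Emit:
jog_arm --motion '[[[0.02,0.04,0.6],0],[[0,0,1],0],[[0,0,1],0],[[0,0,0.8],0],[[0,0,0.4],0],[[0,0,0.24],0],[[0,0,0],0]]'

```text
time_s: 14.62
eef_pos: [0.551, 0.2721, 0.0351]
tcp_rot: [[0.251, 0.968, -0.0], [0.968, -0.251, -0.0], [-0.0, -0.0, -1.0]]
ft_force: [0.2, 0.2, 0.5]
finger_gap: 0.0855
```

Emit:
jog_arm --motion '[[[0,0,0],0],[[0,0,0],0],[[0,0,0],0],[[0,0,0],0],[[0,0,0],0],[[0,0,0],0],[[0,0,0],0]]' --fingers 1

```text
time_s: 15.5
eef_pos: [0.5516, 0.2729, 0.0364]
tcp_rot: [[0.25, 0.968, 0.002], [0.968, -0.25, 0.001], [0.001, 0.001, -1.0]]
ft_force: [-0.3, -1.1, 6.3]
finger_gap: 0.0555
```

```bash
python3 go.py .5183 .0385 .094 75.5
```

```text
t 15.5 pos [0.5516 0.2729 0.0364] yaw 75.5 tilt [0.002 0.001] j7 -56.0 F [-0.3 -1.1  6.3] gap 0.0555
spin units 0.001 | shift after spin [-7.843  0.882 -1.92 ] | shift before spin [-7.841  0.883 -1.93 ]
```

Emit:
jog_arm --motion '[[[0,0,-0.3],0],[[0,0,-0.7],0],[[0,0,-1],0],[[-0.4,0.05,0],0],[[-0.8,0.09,0],0],[[-0.8,0.09,0],0],[[-0.8,0.09,0],0],[[-0.8,0.09,0],0],[[-0.8,0.09,0],0],[[-0.8,0.09,0],0],[[-0.8,0.09,0],0],[[-0.8,0.09,0],0],[[-0.6,0.07,0],0],[[-0.3,0.03,0],0],[[-0.14,0.01,0],0],[[0,0,0],0]]'

```text
time_s: 17.5
eef_pos: [0.5177, 0.0385, 0.0953]
tcp_rot: [[0.25, 0.968, 0.0], [0.968, -0.25, 0.0], [0.0, 0.0, -1.0]]
ft_force: [-0.1, 0.1, -1.1]
finger_gap: 0.0556
```

```bash
python3 go.py .5183 .0385 .0485 75.5; python3 -c "
from fit import *
c=viewer.camera('side');P=cloud(c);P[c['depth']<=0]=9
cv2.imwrite('pics/g3.png',cv2.resize(c['frame'][140:340,160:420,::-1],(780,600),interpolation=2))
for m in finder.masks_of('cup_a',c)[:2]:
    q=P[m['mask']]; print(m['conf'],m['at'],np.percentile(q,[2,50,98],axis=0).round(4).tolist())
"
```

```text
t 17.5 pos [0.5177 0.0385 0.0953] yaw 75.5 tilt [0. 0.] j7 -38.0 F [-0.1  0.1 -1.1] gap 0.0556
spin units 0.004 | shift after spin [0.006 0.02  1.559] | shift before spin [0.005 0.02  1.559]
0.68 [243.0, 213.7] [[0.6206, -0.1136, 0.0126], [0.6486, -0.0733, 0.0494], [0.6738, -0.0539, 0.0694]]
0.68 [283.7, 245.4] [[0.4952, 0.0086, 0.0627], [0.5221, 0.0504, 0.0945], [0.5447, 0.066, 0.1171]]
```

View pics/g3.png

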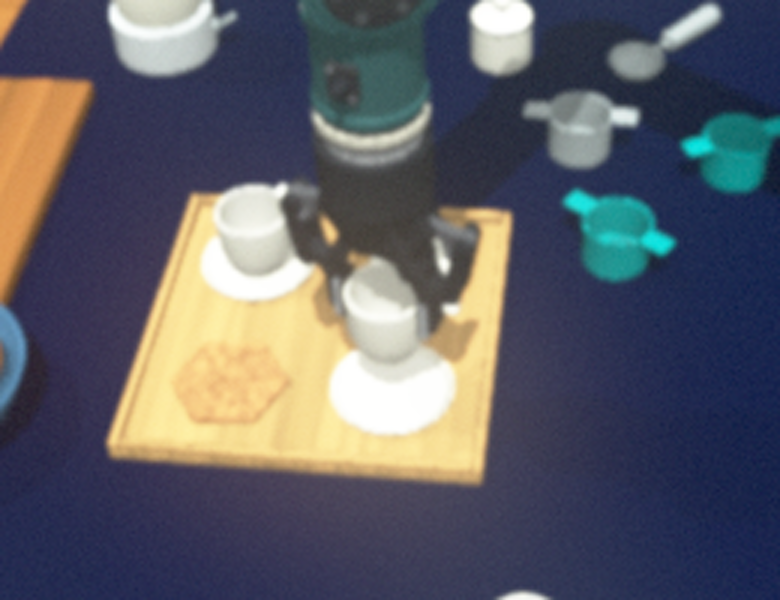

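The first cup stands centred on its saucer at (250,240), and the second hangs over the near saucer at (385,310). Lowering the second.

Emit:
jog_arm --motion '[[[0,0.02,0.5],0],[[0,0,0.5],0],[[0,0,0.3],0],[[0,0,0.15],0],[[0,0,0.08],0],[[0,0,0.04],0],[[0,0,0],0]]'

```text
time_s: 18.48
eef_pos: [0.5184, 0.0379, 0.0484]
tcp_rot: [[0.25, 0.968, 0.0], [0.968, -0.25, 0.0], [0.0, 0.0, -1.0]]
ft_force: [0.3, 0.5, -0.4]
finger_gap: 0.0558
```

Emit:
jog_arm --motion '[[[0,0,0.03],0],[[0,0,0],0]]'

```text
time_s: 18.73
eef_pos: [0.5183, 0.0379, 0.0474]
tcp_rot: [[0.25, 0.968, 0.0], [0.968, -0.25, 0.0], [0.0, 0.0, -1.0]]
ft_force: [0.1, -1.1, -0.7]
finger_gap: 0.0558
```

Emit:
jog_arm --motion '[[[0,0,0.03],0],[[0,0,0],0]]'

```text
time_s: 18.98
eef_pos: [0.5182, 0.0379, 0.0473]
tcp_rot: [[0.25, 0.968, 0.0], [0.968, -0.25, -0.0], [-0.0, 0.0, -1.0]]
ft_force: [-2.2, -0.7, 8.2]
finger_gap: 0.0556
```

Emit:
jog_arm --motion '[[[0,0,0.01],0],[[0,0,0],0]]'

```text
time_s: 19.23
eef_pos: [0.5182, 0.0379, 0.0473]
tcp_rot: [[0.25, 0.968, 0.001], [0.968, -0.25, -0.0], [-0.0, 0.001, -1.0]]
ft_force: [-1.6, -0.1, 10.7]
finger_gap: 0.0558
```

Emit:
jog_arm --motion '[[[0,0,0],0],[[0,0,0],0],[[0,0,0],0],[[0,0,0],0],[[0,0,0],0],[[0,0,0],0],[[0,0,-0.4],0],[[0,0,-0.8],0],[[0,0,-1],0],[[0,0,-1],0],[[0,0,-0.8],0.75],[[0,0,0],0.95],[[0,0,0],0.95],[[0,0,0],0.95],[[0,0,0],0.95],[[0,0,0],0]]' --fingers -1

```text
time_s: 21.22
eef_pos: [0.5181, 0.0381, 0.1668]
tcp_rot: [[0.865, 0.502, 0.001], [0.502, -0.865, -0.0], [0.0, 0.0, -1.0]]
ft_force: [-0.0, 0.6, -0.1]
finger_gap: 0.085
```

```bash
python3 go.py .485 -.392 .16 30;  python3 -c "
from fit import *
for n in ('side','top'):
  c=viewer.camera(n);P=cloud(c);P[c['depth']<=0]=9
  for x0 in ((.5183,.0385),(.647,-.0825)):
    q=near(P,x0,.05,.058,.075); print(n,len(q), circ(q[:,:2],.0275,x0) if len(q)>20 else '', q[:,2].max(initial=0))
  q=near(P,(.485,-.392),.05,.01,.045); print('pot',circ(q[:,:2],.028,(.485,-.392)), len(q))
  k=near(P,(.485,-.39),.05,.065,.08); print(k.mean(0),np.ptp(k,0),len(k))
"
```

```text
t 21.23 pos [0.5181 0.0381 0.1668] yaw 30.1 tilt [ 0.001 -0.   ] j7 -70.0 F [-0.   0.6 -0.1] gap 0.085
spin units 0.014 | shift after spin [-8.124 11.864  0.226] | shift before spin [-8.152 11.845  0.226]
side 244 (array([0.51802098, 0.03689369]), np.float64(0.0009852539667472324)) 0.07139500364011231
side 211 (array([ 0.6469858 , -0.08223385]), np.float64(0.0008718349441643666)) 0.0713592753812059
pot (array([ 0.48561631, -0.39486115]), np.float64(0.0010574400645927892)) 199
[ 0.4851813  -0.38822968  0.06857096] [0.0167823  0.01400544 0.00821445] 18
top 0  0.0
top 165 (array([ 0.64592543, -0.08128432]), np.float64(0.0010926820104739284)) 0.07196690845287224
pot (array([ 0.48600137, -0.39055394]), np.float64(0.0004930854882529978)) 127
[ 0.48538516 -0.38931452  0.06996325] [0.01599946 0.01374475 0.01045155] 42
```

Emit:
jog_arm --motion '[[[-0.35,0.5,0],0],[[-0.65,0.95,0],0],[[-0.65,0.95,0],0],[[-0.65,0.95,0],0],[[-0.65,0.95,0],0],[[-0.65,0.95,0],0],[[-0.65,0.95,0],0],[[-0.65,0.95,0],0],[[-0.65,0.95,0],0],[[-0.65,0.95,0],0],[[-0.65,0.95,0],0],[[-0.65,0.95,0],0],[[-0.45,0.65,0],0],[[-0.19,0.25,0],0],[[0,0,0],0]]'

```text
time_s: 23.2
eef_pos: [0.4841, -0.3921, 0.166]
tcp_rot: [[0.866, 0.5, -0.0], [0.5, -0.866, 0.001], [0.0, -0.001, -1.0]]
ft_force: [-0.2, 1.1, 0.3]
finger_gap: 0.085
```

```bash
python3 go.py .4855 -.392 .027 30
```

```text
t 23.2 pos [ 0.4841 -0.3921  0.166 ] yaw 30.0 tilt [-0.     0.001] j7 -27.0 F [-0.2  1.1  0.3] gap 0.085
spin units -0.001 | shift after spin [0.041 0.021 4.632] | shift before spin [0.041 0.024 4.632]
```

Emit:
jog_arm --motion '[[[0.04,0.02,0.6],0],[[0,0,1],0],[[0,0,1],0],[[0,0,0.9],0],[[0,0,0.6],0],[[0,0,0.35],0],[[0,0,0.18],0],[[0,0,0],0]]'

```text
time_s: 24.2
eef_pos: [0.4861, -0.3921, 0.0274]
tcp_rot: [[0.866, 0.5, 0.0], [0.5, -0.866, -0.0], [0.0, 0.0, -1.0]]
ft_force: [0.0, -0.5, -0.5]
finger_gap: 0.0854
```

Emit:
jog_arm --motion '[[[0,0,0],0],[[0,0,0],0],[[0,0,0],0],[[0,0,0],0],[[0,0,0],0],[[0,0,0],0],[[0,0,0],0]]' --fingers 1

```text
time_s: 25.08
eef_pos: [0.4865, -0.3926, 0.0283]
tcp_rot: [[0.866, 0.5, 0.001], [0.5, -0.866, -0.001], [0.001, 0.002, -1.0]]
ft_force: [-1.3, 0.8, 6.0]
finger_gap: 0.0545
```

Emit:
jog_arm --motion '[[[0,0,-0.3],0],[[0,0,-0.7],0],[[0,0,-1],0],[[0,0,-1],0],[[0,0,-0.6],0],[[0,0,0],0]]'

```text
time_s: 25.82
eef_pos: [0.4866, -0.3926, 0.1371]
tcp_rot: [[0.866, 0.5, 0.003], [0.5, -0.866, -0.002], [0.001, 0.003, -1.0]]
ft_force: [0.8, -0.0, -2.2]
finger_gap: 0.0542
```

```bash
python3 go.py .6405 .0445 .13 30
```

```text
t 25.82 pos [ 0.4866 -0.3926  0.1371] yaw 30.0 tilt [ 0.003 -0.002] j7 -27.0 F [ 0.8 -0.  -2.2] gap 0.0542
spin units 0.0 | shift after spin [ 11.727 -10.055   0.236] | shift before spin [ 11.728 -10.055   0.22 ]
```

Emit:
jog_arm --motion '[[[0.3,-0.26,0],0],[[0.6,-0.51,0],0],[[0.85,-0.73,0],0],[[0.85,-0.73,0],0],[[0.85,-0.73,0],0],[[0.85,-0.73,0],0],[[0.85,-0.73,0],0],[[0.85,-0.73,0],0],[[0.85,-0.73,0],0],[[0.85,-0.73,0],0],[[0.85,-0.73,0],0],[[0.85,-0.73,0],0],[[0.85,-0.73,0],0],[[0.7,-0.6,0],0],[[0.45,-0.39,0],0],[[0.23,-0.2,0],0],[[0.09,-0.08,0],0],[[0,0,0],0]]'

```text
time_s: 28.08
eef_pos: [0.639, 0.0444, 0.1351]
tcp_rot: [[0.867, 0.499, -0.001], [0.499, -0.867, -0.001], [-0.001, 0.0, -1.0]]
ft_force: [-0.2, 0.3, -1.0]
finger_gap: 0.0544
```

```bash
python3 go.py .6405 .0445 .039 30; python3 -c "
from fit import *
c=viewer.camera('side');P=cloud(c);P[c['depth']<=0]=9
cv2.imwrite('pics/g4.png',cv2.resize(c['frame'][140:340,140:400,::-1],(780,600),interpolation=2))
"
```

```text
t 28.07 pos [0.639  0.0444 0.1351] yaw 29.9 tilt [-0.001 -0.001] j7 -67.0 F [-0.2  0.3 -1. ] gap 0.0544
spin units -0.006 | shift after spin [0.046 0.024 3.202] | shift before spin [0.048 0.023 3.202]
```

View pics/g4.png

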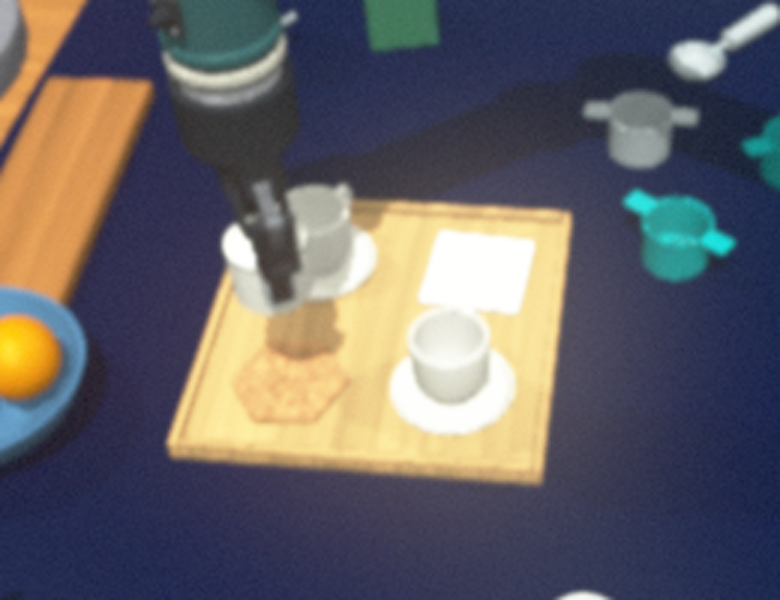

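Both cups stand on their saucers, and the pot hangs over the cork mat at (270,270). Lowering it.

Emit:
jog_arm --motion '[[[0.04,0.02,0.4],0],[[0.01,0,0.7],0],[[0,0,0.7],0],[[0,0,0.6],0],[[0,0,0.4],0],[[0,0,0.2],0],[[0,0,0.1],0],[[0,0,0.05],0],[[0,0,0],0]]'

```text
time_s: 29.25
eef_pos: [0.6412, 0.0457, 0.0412]
tcp_rot: [[0.866, 0.5, 0.001], [0.5, -0.866, 0.0], [0.001, 0.0, -1.0]]
ft_force: [0.1, -0.5, -2.0]
finger_gap: 0.054
```

Emit:
jog_arm --motion '[[[0,0,0.03],0],[[0,0,0],0]]'

```text
time_s: 29.5
eef_pos: [0.6409, 0.0457, 0.04]
tcp_rot: [[0.866, 0.5, 0.0], [0.5, -0.866, 0.0], [0.0, 0.0, -1.0]]
ft_force: [0.7, 0.5, -1.9]
finger_gap: 0.0542
```

Emit:
jog_arm --motion '[[[0,0,0.03],0],[[0,0,0],0]]'

```text
time_s: 29.75
eef_pos: [0.641, 0.0457, 0.0394]
tcp_rot: [[0.866, 0.5, 0.0], [0.5, -0.866, 0.0], [0.0, 0.0, -1.0]]
ft_force: [-1.2, -0.7, 3.7]
finger_gap: 0.0542
```

Emit:
jog_arm --motion '[[[0,0,0.02],0],[[0,0,0],0]]'

```text
time_s: 30.0
eef_pos: [0.641, 0.0457, 0.0393]
tcp_rot: [[0.866, 0.5, 0.0], [0.5, -0.866, 0.0], [0.0, 0.0, -1.0]]
ft_force: [-2.4, -0.6, 7.3]
finger_gap: 0.0545
```

Emit:
jog_arm --motion '[[[0,0,0],0],[[0,0,0],0],[[0,0,0],0],[[0,0,0],0],[[0,0,0],0],[[0,0,0],0],[[0,0,-0.4],0],[[0,0,-0.8],0],[[0,0,-1],0],[[0,0,-1],0],[[0,0,-0.8],0],[[0,0,-0.2],1],[[0,0,0],1],[[0,0,0],1],[[0,0,0],0]]' --fingers -1

```text
time_s: 31.88
eef_pos: [0.6409, 0.046, 0.1651]
tcp_rot: [[1.0, 0.002, 0.001], [0.002, -1.0, -0.0], [0.001, 0.0, -1.0]]
ft_force: [-1.2, 0.3, 1.3]
finger_gap: 0.0856
```

```bash
python3 go.py .402 -.267 .16 0;  python3 -c "
from fit import *
for n in ('side','top'):
  c=viewer.camera(n);P=cloud(c);P[c['depth']<=0]=9
  q=near(P,(.641,.045),.05,.02,.055); print('pot',circ(q[:,:2],.028,(.641,.045)), len(q))
  k=near(P,(.641,.045),.05,.076,.095); print('knob',k.mean(0),len(k))
  if n=='top':
    cv2.imwrite('pics/st.png',cv2.resize(c['frame'][225:305,390:490,::-1],(800,640)[:1]+(600,),interpolation=2))
  f=near(P,(.402,-.267),.06,.033,.05)[:,:2]; print('ears x',np.percentile(f[:,0],[1,99]), 'y lip', np.percentile(f[:,1],[1,99]))
  for s in (-1,1):
    e=f[s*(f[:,0]-.402)>.033]; print('ear',s,e.mean(0),len(e))
"
```

```text
t 31.88 pos [0.6409 0.046  0.1651] yaw 0.1 tilt [ 0.001 -0.   ] j7 -90.0 F [-1.2  0.3  1.3] gap 0.0856
spin units 0.014 | shift after spin [-7.964 10.432  0.17 ] | shift before spin [-7.989 10.413  0.165]
pot (array([0.6406323 , 0.04339322]), np.float64(0.0006085390959861298)) 268
knob [0.63938397 0.04624464 0.07997696] 42
ears x [0.35428578 0.44964192] y lip [-0.29657734 -0.24085315]
ear -1 [ 0.36096764 -0.26808166] 30
ear 1 [ 0.44293146 -0.26707722] 30
pot (array([0.641, 0.045]), np.float64(nan)) 0
knob [nan nan nan] 0
ears x [0.35428504 0.44896856] y lip [-0.29298382 -0.23908066]
ear -1 [ 0.36059913 -0.26566311] 59
ear 1 [ 0.44217864 -0.26621862] 56
  return _methods._mean(a, axis=axis, dtype=dtype,
  ret = ret.dtype.type(ret / rcount)
<string>:6: RuntimeWarning: Mean of empty slice.
  ret = um.true_divide(
```

View pics/st.png

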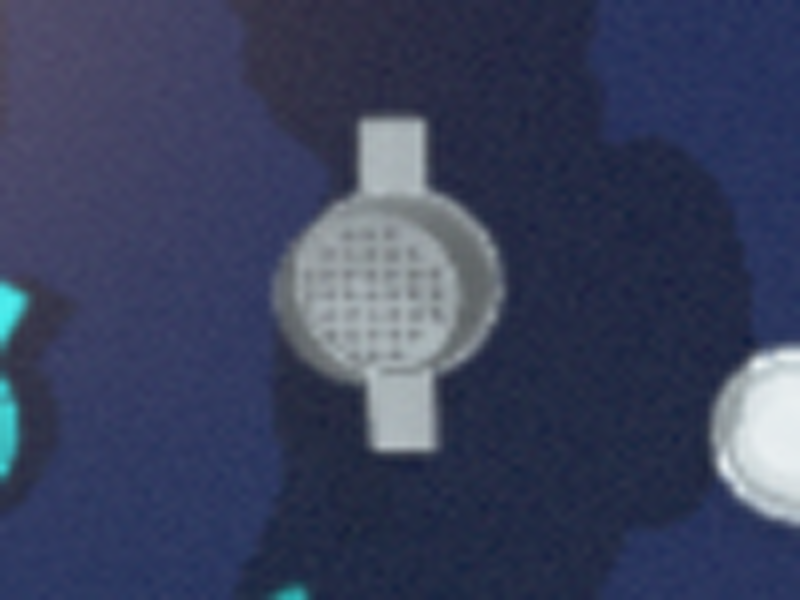

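The steel strainer is at (390,290) in the crop with its ears along world x, so yaw is about 0.

Emit:
jog_arm --motion '[[[-0.35,0.46,0],0],[[-0.7,0.92,0],0],[[-0.7,0.92,0],0],[[-0.7,0.92,0],0],[[-0.7,0.92,0],0],[[-0.7,0.92,0],0],[[-0.7,0.92,0],0],[[-0.7,0.92,0],0],[[-0.7,0.92,0],0],[[-0.7,0.92,0],0],[[-0.7,0.92,0],0],[[-0.4,0.52,0],0],[[-0.22,0.24,0],0],[[0,0,0],0],[[0,0,0],0]]'

```text
time_s: 33.85
eef_pos: [0.4023, -0.2663, 0.1643]
tcp_rot: [[1.0, 0.002, 0.0], [0.002, -1.0, 0.0], [0.0, -0.0, -1.0]]
ft_force: [1.2, -0.2, -0.0]
finger_gap: 0.0856
```

```bash
python3 go.py .4018 -.267 .022 0.2
```

```text
t 33.85 pos [ 0.4023 -0.2663  0.1643] yaw 0.1 tilt [0. 0.] j7 -55.0 F [ 1.2 -0.2 -0. ] gap 0.0856
spin units -0.01 | shift after spin [-0.017  0.025  4.744] | shift before spin [-0.019  0.026  4.744]
```

Emit:
jog_arm --motion '[[[-0.02,0.02,0.6],0],[[0,0,1],0],[[0,0,1],0],[[0,0,0.9],0],[[0,0,0.6],0],[[0,0,0.4],0],[[0,0,0.22],0],[[0,0,0],0]]'

```text
time_s: 34.85
eef_pos: [0.4014, -0.2674, 0.0226]
tcp_rot: [[1.0, 0.001, -0.0], [0.001, -1.0, 0.0], [-0.0, -0.0, -1.0]]
ft_force: [0.6, -1.2, -0.5]
finger_gap: 0.0855
```

Emit:
jog_arm --motion '[[[0,0,0],0],[[0,0,0],0],[[0,0,0],0],[[0,0,0],0],[[0,0,0],0],[[0,0,0],0],[[0,0,0],0]]' --fingers 1

```text
time_s: 35.72
eef_pos: [0.4015, -0.2678, 0.0239]
tcp_rot: [[1.0, 0.0, 0.001], [0.0, -1.0, -0.001], [0.001, 0.001, -1.0]]
ft_force: [-1.5, 0.4, 8.9]
finger_gap: 0.0536
```

Emit:
jog_arm --motion '[[[0,0,-0.3],0],[[0,0,-0.7],0],[[0,0,-1],0],[[0,0,-1],0],[[0,0,-0.5],0],[[0,0,0],0]]'

```text
time_s: 36.48
eef_pos: [0.4017, -0.2678, 0.1286]
tcp_rot: [[1.0, 0.0, 0.002], [0.0, -1.0, -0.001], [0.002, 0.001, -1.0]]
ft_force: [0.1, 0.2, -0.6]
finger_gap: 0.0539
```

```bash
python3 go.py .5183 -.0855 .12 0.2
```

```text
t 36.48 pos [ 0.4017 -0.2678  0.1286] yaw 0.0 tilt [ 0.002 -0.001] j7 -53.0 F [ 0.1  0.2 -0.6] gap 0.0539
spin units -0.018 | shift after spin [ 3.908 -6.063  0.288] | shift before spin [ 3.888 -6.076  0.289]
```

Emit:
jog_arm --motion '[[[0.2,-0.31,0],0],[[0.5,-0.78,0],0],[[0.55,-0.86,0],0],[[0.55,-0.86,0],0],[[0.55,-0.86,0],0],[[0.55,-0.86,0],0],[[0.5,-0.78,0],0],[[0.33,-0.51,0],0],[[0.17,-0.25,0],0],[[0,0,0],0]]'

```text
time_s: 37.72
eef_pos: [0.518, -0.0853, 0.1273]
tcp_rot: [[1.0, 0.001, -0.001], [0.001, -1.0, -0.0], [-0.001, 0.0, -1.0]]
ft_force: [-1.0, -0.4, -0.2]
finger_gap: 0.0535
```

```bash
python3 go.py .5183 -.0855 .0375 0.2
```

```text
t 37.73 pos [ 0.518  -0.0853  0.1273] yaw 0.0 tilt [-0.001 -0.   ] j7 -75.0 F [-1.  -0.4 -0.2] gap 0.0535
spin units -0.016 | shift after spin [0.009 0.008 2.994] | shift before spin [0.011 0.007 2.994]
```

Emit:
jog_arm --motion '[[[0,0,0.5],0],[[0,0,0.8],0],[[0,0,0.7],0],[[0,0,0.5],0],[[0,0,0.27],0],[[0,0,0.12],0],[[0,0,0.05],0],[[0,0,0],0]]'

```text
time_s: 38.72
eef_pos: [0.5185, -0.0854, 0.0399]
tcp_rot: [[1.0, 0.0, 0.001], [0.0, -1.0, -0.0], [0.001, 0.0, -1.0]]
ft_force: [0.3, 0.4, -0.7]
finger_gap: 0.0533
```

Emit:
jog_arm --motion '[[[0,0,0.03],0],[[0,0,0],0]]'

```text
time_s: 38.98
eef_pos: [0.5183, -0.0854, 0.0388]
tcp_rot: [[1.0, 0.0, 0.0], [0.0, -1.0, -0.0], [0.0, 0.0, -1.0]]
ft_force: [0.6, -0.2, -0.1]
finger_gap: 0.0538
```

Emit:
jog_arm --motion '[[[0,0,0.03],0],[[0,0,0],0]]'

```text
time_s: 39.22
eef_pos: [0.5181, -0.0854, 0.0377]
tcp_rot: [[1.0, 0.0, -0.0], [0.0, -1.0, -0.0], [-0.0, 0.0, -1.0]]
ft_force: [-0.1, -0.7, -1.9]
finger_gap: 0.0536
```

Emit:
jog_arm --motion '[[[0,0,0.02],0],[[0,0,0],0]]'

```text
time_s: 39.48
eef_pos: [0.5182, -0.0854, 0.037]
tcp_rot: [[1.0, 0.0, -0.0], [0.0, -1.0, -0.0], [-0.0, 0.0, -1.0]]
ft_force: [-0.7, -0.2, -1.5]
finger_gap: 0.0536
```

Emit:
jog_arm --motion '[[[0,0,0.02],0],[[0,0,0.01],0],[[0,0,0],0]]'

```text
time_s: 39.85
eef_pos: [0.5181, -0.0854, 0.0369]
tcp_rot: [[1.0, 0.0, 0.0], [0.0, -1.0, 0.0], [0.0, -0.0, -1.0]]
ft_force: [-1.8, 0.1, 8.0]
finger_gap: 0.0538
```

Emit:
jog_arm --motion '[[[0,0,0],0],[[0,0,0],0],[[0,0,0],0],[[0,0,0],0],[[0,0,0],0],[[0,0,-0.3],0],[[0,0,-0.7],0],[[0,0,-1],0],[[0,0,-1],0],[[0,0,-1],0],[[0,0,-0.6],0],[[0,1,0],0],[[0,1,0],0],[[0,1,0],0],[[0,1,0],0],[[0,1,0],0],[[0,1,0],0],[[0,1,0],0],[[0,0.5,0],0],[[0,0,0],0]]' --fingers -0.65

```text
time_s: 42.35
eef_pos: [0.5178, -0.3112, 0.1744]
tcp_rot: [[1.0, -0.002, 0.0], [-0.002, -1.0, -0.0], [0.0, 0.0, -1.0]]
ft_force: [-0.3, 0.6, 1.1]
finger_gap: 0.0701
```

Emit:
jog_arm --motion '[[[0,1,0],0],[[0,1,0],0],[[0,1,0],0],[[0,1,0],0],[[0,0.5,0],0],[[0,0,0],0],[[0,0,0],0]]'

```text
time_s: 43.22
eef_pos: [0.5187, -0.4431, 0.1739]
tcp_rot: [[1.0, 0.002, -0.0], [0.002, -1.0, 0.002], [-0.0, -0.002, -1.0]]
ft_force: [-1.1, 0.2, 0.2]
finger_gap: 0.0706
```

```bash
python3 -c "
from fit import *
for n in ('side','top'):
  c=viewer.camera(n);P=cloud(c);P[c['depth']<=0]=9
  cv2.imwrite('pics/end_%s.png'%n,cv2.resize(c['frame'][120:320,160:420,::-1] if n=='side' else c['frame'][110:310,150:410,::-1],(780,600),interpolation=2))
  for x0 in ((.5183,.0385),(.647,-.0825)):
    q=near(P,x0,.05,.058,.075); print(n,len(q), circ(q[:,:2],.0275,x0), q[:,2].max(initial=0))
  q=near(P,(.641,.045),.05,.02,.055); print('pot',circ(q[:,:2],.028,(.641,.045)), len(q))
  f=near(P,(.5183,-.0855),.055,.044,.062)[:,:2]; print('strainer x',np.percentile(f[:,0],[1,99]),'y',np.percentile(f[:,1],[1,99]))
  for t in ('saucer_a','sugar_mat','egg_cup','salt_pot'):
    for m in finder.masks_of(t,c)[:2]:
      if t[0]=='s' and t[1]=='u' or t=='saucer_a':
        ct=max(cv2.findContours(m['mask'].astype(np.uint8),0,1)[0],key=len)[:,0]
        p=np.array([world(c,u,.011 if t=='sugar_mat' else .014)[:2] for u in ct]); print(t,round(m['conf'],2),p.min(0).round(4),p.max(0).round(4))
      else: print(t,round(m['conf'],2),np.median(P[m['mask']],0).round(3))
"; python3 go.py .5 -.4 .17 0
```

```text
side 246 (array([0.5181563 , 0.03665982]), np.float64(0.0008810487837744523)) 0.07186686282764743
side 206 (array([ 0.64687005, -0.08229049]), np.float64(0.0011423662778055081)) 0.07064642005466681
pot (array([0.64077152, 0.04335828]), np.float64(0.0006088382513012093)) 268
strainer x [0.47120657 0.56522941] y [-0.11377354 -0.05833864]
saucer_a 0.69 [0.4738 0.0028] [0.5625 0.0807]
saucer_a 0.61 [ 0.6027 -0.1221] [ 0.692  -0.0384]
sugar_mat 0.72 [0.5977 0.0037] [0.6843 0.0858]
egg_cup 0.74 [0.398 0.256 0.04 ]
salt_pot 0.64 [0.483 0.386 0.042]
top 165 (array([0.51775284, 0.03747807]), np.float64(0.0009637684764135096)) 0.07397901332721313
top 168 (array([ 0.64595494, -0.08145621]), np.float64(0.00116170890035676)) 0.07331431489176476
pot (array([0.64104896, 0.04642033]), np.float64(0.000436420643810774)) 102
strainer x [0.47104291 0.56647154] y [-0.11178731 -0.05701384]
saucer_a 0.86 [ 0.474  -0.0023] [0.5543 0.0852]
saucer_a 0.65 [ 0.6035 -0.1223] [ 0.6867 -0.0358]
sugar_mat 0.8 [0.5988 0.0054] [0.6694 0.0854]
sugar_mat 0.34 [ 0.4776 -0.1176] [ 0.5787 -0.0586]
egg_cup 0.56 [0.399 0.266 0.035]
salt_pot 0.7 [0.483 0.375 0.042]
t 43.73 pos [ 0.5182 -0.4454  0.1742] yaw 0.0 tilt [0. 0.] j7 -45.0 F [0.  0.7 0.1] gap 0.0708
spin units 0.001 | shift after spin [-0.608 -1.512  0.141] | shift before spin [-0.607 -1.512  0.141]
```

View pics/end_top.png

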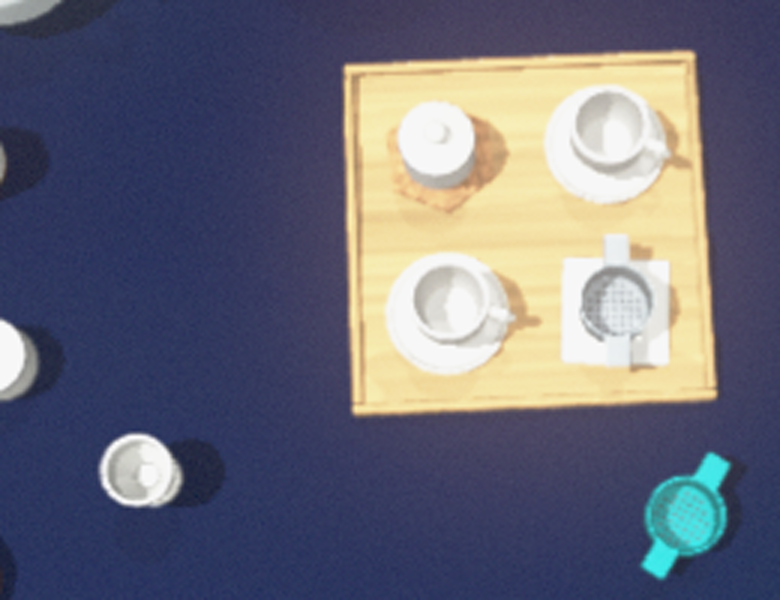

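View pics/end_side.png

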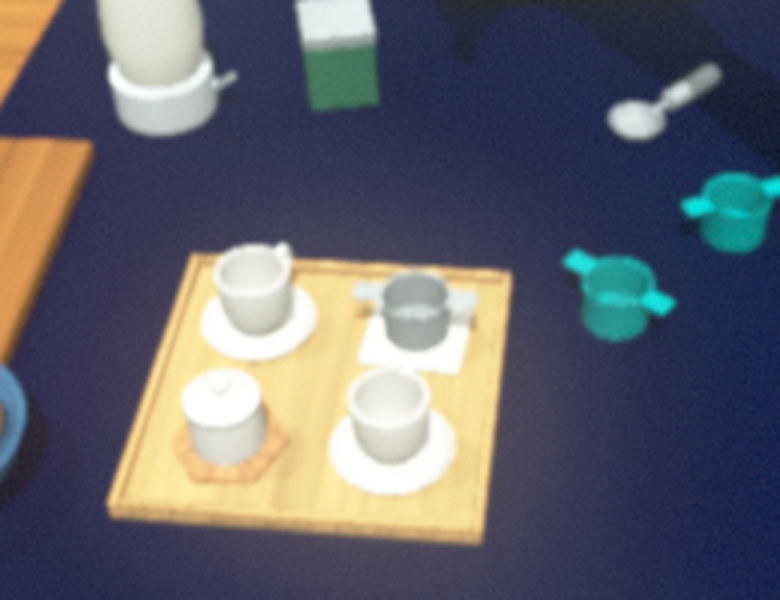

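The end pictures show both cups, the pot and the strainer upright in the middle of their places, with the look-alikes unmoved. Handing in.

```bash
python3 -c "
from h import *
print(r.hand_in())"
```

```text
the job is handed in; nothing more can be done
None
```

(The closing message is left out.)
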